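# Take the press-and-turn safety cap off the compound pot

## Task

Of the two steel pots on the mat, open the one with the tall stepped brass safety cap: press the cap down against its spring and, keeping it pressed, turn it anticlockwise (seen from above) until it comes free. Lift the cap off and set it down gently, right way up, in the shallow metal tray.

Things in the scene. Friction and masses are not known exactly. Their poses are not given: they have to be found in the camera images.
- cap: Loose brass safety cap (0.2 kg) on the pot's neck: round hollow skirt 58 mm across, 36 mm tall, with a round grip knob 42 mm across, 30 mm tall on top (66 mm in all). Origin: centre of the skirt's underside, z up. Once free it must rise 25 mm to clear the neck.
- knob (a point): Point on the cap's axis, in the knob, 52 mm above the cap's origin: grip here, any yaw. Locked, the cap neither lifts nor turns over 10 degrees. Pressed 4 mm or more (bottoms at 7; spring 5 N at first, 10 N at the bottom) and held, it turns anticlockwise from above; it is free to lift straight up after 55 to 85 degrees (aim for 70; solid stop near 88). Clockwise is blocked.
- pot: Steel pot under the safety cap, screwed to the bench: flange 104 mm across, body 84 mm, its top 50 mm above the origin (centre of the underside, z up), neck 28 mm. The locked cap's origin is 57 mm above the pot's, the knob's top 123 mm. The other pot, without a knob, is 82 mm tall with a flat brass lid 92 mm across.
- tray: Shallow square open aluminium tray, fixed, 180 x 180 mm outside, 18 mm tall, walls and floor 4 mm thick. Origin: centre of its underside, z up, x and y along its sides; the inner floor lies 4 mm above the origin.
Mind the look-alikes: they are no part of the job. What is meant by the cap is not pink or red, and is the smaller of those in its own colour.

How it is judged:
On the way, in this order (a step that is already met when the one before it is completed fails the run):
1. the cap is pressed down at least 3 mm on the pot (z of cap in the frame of pot below 0.0537 m and horizontal distance between cap and pot below 0.006 m and angle between the x axis of cap and the x axis of pot, either way round below 0.7 rad).
2. the cap, still on the neck, is turned at least 46 degrees (angle between the x axis of cap and the x axis of pot, either way round above 0.8 rad and z of cap in the frame of pot below 0.0617 m and horizontal distance between cap and pot below 0.006 m).
At the end, for the whole second after the job is handed in: The cap stands right way up (within 9 degrees) on the tray's floor, anywhere inside its walls, released and at rest (z of cap in the frame of tray between 0 and 0.012 m and x of cap in the frame of tray between -0.07 and 0.07 m and y of cap in the frame of tray between -0.07 and 0.07 m and angle between cap's own z axis and vertical below 0.15 rad and linear speed of cap below 0.03 m/s); the robot touches nothing.
It fails at once if the cap is dropped into the tray (let go from more than about 25 mm) (horizontal distance between cap and tray below 0.13 m and linear speed of cap above 0.7 m/s and contact force between the fingers and cap below 0.1 N).
It also fails if it takes over 51 s, if anything falls off the work surface, if the arm or the gripper's body presses on something with over 40 N, if the wrist force passes 120 N, or if a joint passes its speed limit or range.

## Robot

A 6-joint arm with a two-finger parallel gripper is mounted at the origin on the work surface. World frame = base frame: x ahead of the robot, y to its left, z up, the work surface at z = 0. Lengths are in m, angles in rad, forces in N, time in s.
With the tool pointing down it reaches from about 0.3 to 0.85 m from the base axis. Payload 5.4 kg.
Tool frame: the origin (TCP) lies midway between the tips of the shut fingers; the grasp point (between the pads) lies 19 mm behind it; z points along the fingers, y is the direction in which the jaws open and shut (so a half turn about z gives the same grasp; the last joint's range is limited). The gripper opens to 85 mm and grips with 20 to 120 N. Pads are 22 mm wide; open, the fingers measure 114 mm over their backs; the gripper's body (76 mm by 85 mm) begins 54 mm behind the grasp point. The pads swing forward as they close: fully open they stand 13 mm farther back than shut.
Start: joints at [-0.21, 0.158, 1.597, -0, 1.386, -0.21], TCP at [0.575, -0, 0.231] pointing down, gripper open.
Joint ranges: [-2.91, 2.91], [-0.94, 2.29], [0.18, 2.7], [-1.29, 4.43], [0.17, 2.64], [-3, 3]. Speed limits (rad/s): [2.57, 2.57, 3.14, 3.14, 3.14, 3.14].

## Interface

Orientations are given as a unit quaternion [x, y, z, w].
In Python, from plant import r gives the robot as it stands.
- The arm moves only by the tool play_rows, never from a script. Its argument "motion" is a list of rows, each a list of 3 entries, a list of its own where there are three numbers: the gripper's target within -1 to 1 (fully open at 1, half-way at 0, shut at -1), then the shift along the tool's x, y, z in mm, then the turn, a rotation vector about the tool's x, y, z in rad. In form: [[hand, [x, y, z], [ax, ay, az]], ...]. A call has exactly 5 rows; each row is the pose to reach, as a shift and turn from the pose commanded when the call began, along the tool's axes at that moment; what a row does not reach only later rows make up. A row lasts 1/12 s, in which the tool goes at most 41.7 mm and 7.16 degrees, less where a joint would pass 70% of its speed; a pose out of reach is approached as far as the arm can. A call with a gripper value outside its range is refused whole. The fingers move at their own pace and stop on an object; "squeeze" is the grip in N (left out, the last holds). Time passes only in rows, so rows that repeat a pose let the fingers close, or fill a call up. It gives the time, the measured TCP pose, the force and the opening at its end, in the units of the state.
- r.sense(): the state, without advancing time (a new reading comes with each control period).
- r.grab_frame(name): name is "scene" or "side" or "wrist"; returns (picture, depth): 384x512x3 uint8, red, green, blue; 384x512 float32, m along the optical axis (not along the pixel's ray), 0 where there is no reading.
- r.get_calibration(name): a dict with "fx", "fy", "cx", "cy" (pixels), "world_from_camera" (4x4, takes a point from camera to world coordinates). Camera axes: x right, y down, z forward; pixel columns grow to the right and rows downward; lengths in m; the calibration is good to about 2 mm. A picture is of the moment at which its call begins: read the wrist's pose just before it. get_calibration takes no time and is no camera call; for the wrist camera it gives the pose at the moment of the call.
- r.sign_off(): hands the job in, once; it reports no verdict.
The state is a dict: "t": time; "joint_positions": joint angles; "qd": joint speeds; "joint_efforts": joint torques, N m; "tool_pos": TCP position; "orientation": TCP orientation; "force": force on the tool from outside, world axes, zero at the start; "wrist_torque": the same for the moment, N m; "width": finger opening in m.
Only numpy, scipy, OpenCV 4.12 (cv2) and the standard library are available. Lean on these libraries where they do the work, as an engineer would, in place of code of your own. Each camera call takes 0.05 s, during which the arm holds its last target.

## Working session

There is one attempt and no reset: what is moved stays moved. The work goes in short steps, Python scripts to look and compute and a tool call to move; the robot and the scene stay as the last step left them, time stands still between calls to the robot, and variables do not carry over. Pictures are saved under pics/ and viewed, and the job is handed in when it is done.

Besides the shell and the picture viewer there is one more tool, called after "Request:" by a JSON object that holds its "name" and its "arguments", one argument or row to a line. play_rows: Moves the arm, as the interface text tells. Its arguments: {"type":"object","properties":{"motion":{"type":"array"},"squeeze":{"type":"number"}},"required":["motion"]}

```bash
mkdir -p pics; ls; python3 - <<'E'
from plant import r
import cv2,numpy as np
print(r.sense())
for n in ["scene","side","wrist"]:
    c=r.get_calibration(n); p,d=r.grab_frame(n)
    np.savez(f"pics/{n}0.npz",p=p,d=d,**{k:np.array(v) for k,v in c.items()})
    cv2.imwrite(f"pics/{n}0.png",p[...,::-1])
    print(n,c)
E
```

```text
pics
{'t': 0.0, 'joint_positions': array([-2.10118654e-01,  1.59044540e-01,  1.59823541e+00, -4.47046791e-06,
        1.38618339e+00, -2.10110386e-01]), 'qd': array([ 0.00017191,  0.00091606, -0.00055048,  0.00060877, -0.00140867,
        0.00090947]), 'joint_efforts': array([ 1.96016467e-04, -3.96006632e+01, -3.31426942e+01, -2.07608541e-04,
        8.36965773e-03, -3.09808388e-05]), 'tool_pos': array([5.74404431e-01, 9.37726474e-05, 2.30317830e-01]), 'orientation': array([ 7.07109104e-01,  7.07103840e-01, -5.10737905e-04, -7.83593024e-04]), 'force': array([0.32058201, 1.08562945, 0.57236265]), 'wrist_torque': array([ 0.02888468, -0.05956238,  0.04007833]), 'width': 0.08568208832857732}
scene {'fx': 352.63223685875886, 'fy': 352.63223685875886, 'cx': 255.1347940609193, 'cy': 190.03967320580063, 'world_from_camera': array([[ 0.47662947,  0.68352043, -0.55283286,  0.99329001],
       [ 0.87891877, -0.35759187,  0.31564195, -0.22570382],
       [ 0.01805918, -0.63633943, -0.77119776,  0.63892958],
       [ 0.        ,  0.        ,  0.        ,  1.        ]])}
side {'fx': 460.2916595797605, 'fy': 460.2916595797605, 'cx': 257.279310202655, 'cy': 190.96620043307934, 'world_from_camera': array([[ 0.99116216, -0.08951368,  0.09790239,  0.48964355],
       [-0.13215171, -0.7305572 ,  0.66994187, -0.68029483],
       [ 0.01155433, -0.67695899, -0.73593004,  0.84931414],
       [ 0.        ,  0.        ,  0.        ,  1.        ]])}
wrist {'fx': 265.7911334135794, 'fy': 265.7911334135794, 'cx': 248.4207063918854, 'cy': 190.7380704460634, 'world_from_camera': array([[ 0.99999766,  0.00187465, -0.00107683,  0.57600963],
       [ 0.00151313, -0.96265664, -0.27072109,  0.06798621],
       [-0.00154412,  0.27071882, -0.96265723,  0.37192291],
       [ 0.        ,  0.        ,  0.        ,  1.        ]])}
```

View pics/scene0.png

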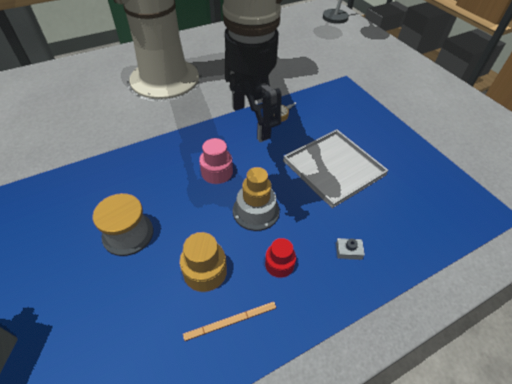

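View pics/side0.png

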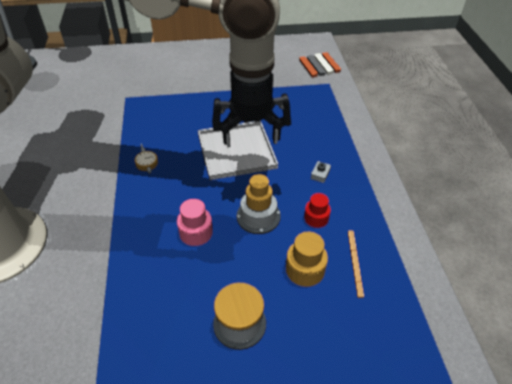

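View pics/wrist0.png

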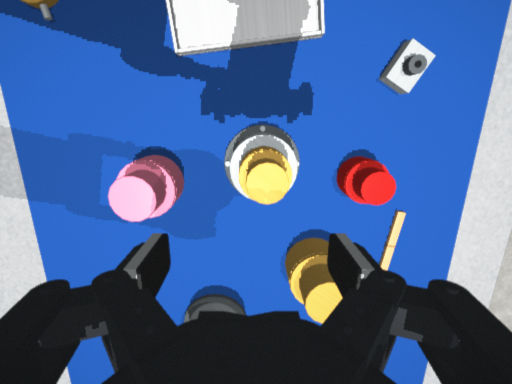

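Candidates in the scene picture:
- Stepped brass cap on the steel pot at (257,185).
- Larger loose brass stepped cap at (203,258).
- Pink cap at (215,160).
- Red cap at (281,256).
- Flat-lid pot at (120,215).

I choose the one on the pot at (257,185), wrist (266,180): it's brass, the smaller of the two brass ones, and on a pot. Next I'll take a close crop and measure it.

```bash
cat > h.py <<'E'
import numpy as np,cv2
def load(n):
    z=np.load(f"pics/{n}.npz"); return z
def cloud(z):
    d=z['d'];v,u=np.mgrid[:384,:512]
    P=np.stack([(u-z['cx'])/z['fx']*d,(v-z['cy'])/z['fy']*d,d,np.ones_like(d)],-1)@z['world_from_camera'].T
    P=P[...,:3]; P[d==0]=np.nan; return P
E
python3 - <<'E'
from h import *
from scipy.optimize import least_squares
crops=[]
for n,(u,v) in dict(scene0=(257,190),side0=(258,205),wrist0=(264,165)).items():
    z=load(n); crops.append(cv2.resize(z['p'][v-50:v+50,u-50:u+50,::-1],(260,260),interpolation=cv2.INTER_CUBIC))
    P=cloud(z); hsv=cv2.cvtColor(z['p'],cv2.COLOR_RGB2HSV)
    br=(hsv[...,0]>12)&(hsv[...,0]<30)&(hsv[...,1]>120)&(hsv[...,2]>60)
    k,l=cv2.connectedComponents(br.astype(np.uint8))
    for i in range(1,k):
        m=l==i
        if m.sum()<200: continue
        Q=P[m];Q=Q[~np.isnan(Q[:,0])]
        zt=np.percentile(Q[:,2],98);T=Q[Q[:,2]>zt-.006]
        (cx,cy),rad=cv2.minEnclosingCircle((T[:,:2]*1000).astype(np.float32))
        vv,uu=np.nonzero(m)
        print(n,(int(uu.mean()),int(vv.mean())),m.sum(),'ztop',zt.round(4),'mean',T[:,:2].mean(0).round(4),'circ',round(cx,1),round(cy,1),'d',round(2*rad,1), 'extent',np.ptp(T[:,0]).round(3),np.ptp(T[:,1]).round(3))
    # tray: bright grey pts with z 0..0.03
    g=(hsv[...,1]<40)&(hsv[...,2]>110)&(P[...,2]>-.005)&(P[...,2]<.03)&(P[...,0]>.4)&(P[...,0]<.85)&(P[...,1]>.0)&(P[...,1]<.4)
    k,l,s,c=cv2.connectedComponentsWithStats(g.astype(np.uint8))
    i=1+s[1:,4].argmax(); Q=P[l==i]; print('tray',n,c[i],s[i],cv2.minAreaRect((Q[:,:2]*1000).astype(np.float32)),np.percentile(Q[:,2],[2,50,98]))
    mat=(hsv[...,0]>105)&(hsv[...,0]<125)&(hsv[...,1]>150); print('mat z',np.nanmedian(P[mat][:,2]))
cv2.imwrite('pics/crop0.png',np.hstack(crops))
E
```

```text
scene0 (485, 7) 771 ztop -0.0962 mean [-0.0295  1.7617] circ -35.3 1763.7 d 49.7 extent 0.049 0.023
scene0 (502, 85) 736 ztop -0.1659 mean [0.282  1.4388] circ 283.8 1441.1 d 21.1 extent 0.02 0.012
scene0 (256, 187) 832 ztop 0.1265 mean [0.5946 0.0049] circ 593.5 5.9 d 42.5 extent 0.042 0.039
scene0 (117, 213) 1500 ztop 0.0861 mean [ 0.5232 -0.2605] circ 520.5 -259.6 d 92.6 extent 0.092 0.089
scene0 (202, 262) 2030 ztop 0.0993 mean [ 0.6756 -0.1518] circ 673.7 -150.8 d 60.7 extent 0.06 0.058
tray scene0 [335.73449831 166.61837655] [ 284  130  104   74 3548] ((556.1353149414062, 246.57733154296875), (196.62594604492188, 192.74285888671875), 6.682597637176514) [0.00352623 0.00606212 0.02046248]
mat z 0.0020524888013966347
side0 (188, 25) 1816 ztop -0.1654 mean [0.4543 1.4371] circ 464.4 1434.2 d 112.5 extent 0.112 0.029
side0 (258, 192) 724 ztop 0.1302 mean [0.592 0.004] circ 592.1 4.7 d 42.3 extent 0.038 0.041
side0 (306, 259) 1669 ztop 0.1025 mean [ 0.6729 -0.1544] circ 673.2 -153.5 d 59.0 extent 0.057 0.057
side0 (238, 306) 1775 ztop 0.0893 mean [ 0.5195 -0.2632] circ 520.1 -261.6 d 90.0 extent 0.088 0.089
tray side0 [239.55506608 142.84526432] [ 199  122   78   45 1816] ((565.371337890625, 241.89344787597656), (178.2170867919922, 182.94259643554688), 7.0805230140686035) [0.00611189 0.00975399 0.02373135]
mat z 0.0050110982784478675
wrist0 (264, 173) 1371 ztop 0.1259 mean [0.5934 0.0012] circ 593.3 6.4 d 41.5 extent 0.04 0.041
wrist0 (312, 278) 3078 ztop 0.0992 mean [ 0.662  -0.1385] circ 631.8 -81.0 d 209.2 extent 0.093 0.197
tray wrist0 [240.66996364  22.31156364] [ 166    0  159   56 6875] ((570.1865234375, 181.06072998046875), (183.92849731445312, 59.761722564697266), 6.57632303237915) [0.00423361 0.00605617 0.02041666]
mat z 0.001795434787259853
```

View pics/crop0.png

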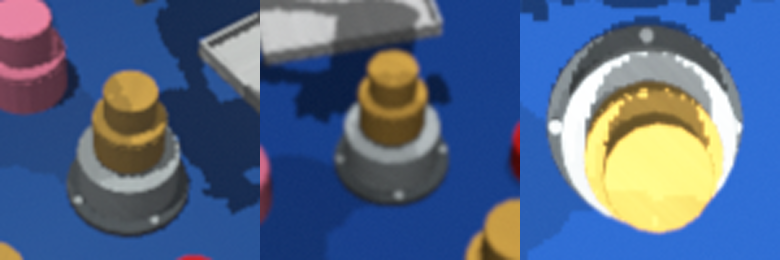

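The crop shows the small brass stepped cap seated on the steel pot with a bolted flange. Its knob measures 42 mm across with its top at z≈0.126, as described. Axis ≈ (0.593, 0.006). I'll move above it.

Request:
{"name": "play_rows", "arguments": {
  "motion": [
    [1,[2,5,15],[0,0,0]],
    [1,[4,10,35],[0,0,0]],
    [1,[6,15,55],[0,0,0]],
    [1,[6,18,70],[0,0,0]],
    [1,[6,18,70],[0,0,0]]
  ],
  "squeeze": 60
}}

```text
t: 0.57
tool_pos: [0.5906, 0.0065, 0.1569]
orientation: [0.707, 0.707, -0.002, -0.003]
force: [-1.3, 1.6, -0.9]
width: 0.0855
```

```bash
cat > snap.py <<'E'
import sys
from plant import r
import cv2,numpy as np
def snap(n,tag):
    c=r.get_calibration(n); p,d=r.grab_frame(n)
    np.savez(f"pics/{tag}.npz",p=p,d=d,**{k:np.array(v) for k,v in c.items()})
    cv2.imwrite(f"pics/{tag}.png",p[...,::-1])
E
python3 - <<'E'
from snap import *; from h import *
s=r.sense(); print(s['t'],s['tool_pos'],s['orientation'],s['force'],s['width'])
for n in ['wrist','scene']:
    snap(n,n+'1'); z=load(n+'1'); P=cloud(z); hsv=cv2.cvtColor(z['p'],cv2.COLOR_RGB2HSV)
    br=(hsv[...,0]>12)&(hsv[...,0]<30)&(hsv[...,1]>120)&(hsv[...,2]>60)
    m=br&(np.abs(P[...,0]-.593)<.03)&(np.abs(P[...,1]-.006)<.03)
    T=P[m&(P[...,2]>.117)]
    (cx,cy),rad=cv2.minEnclosingCircle((T[:,:2]*1000).astype(np.float32)); print(n,cx,cy,2*rad,np.median(T[:,2]))
    if n=='scene':
        m=(hsv[...,1]<60)&(hsv[...,2]>70)&(P[...,2]>.0135)&(P[...,2]<.03)&(np.abs(P[...,0]-.56)<.12)&(np.abs(P[...,1]-.243)<.12)
        Q=P[m]; print('rim',len(Q),cv2.minAreaRect((Q[:,:2]*1000).astype(np.float32)))
E
```

```text
0.5667 [0.59056709 0.00651406 0.1568798 ] [ 0.70708134  0.70712182 -0.00214559 -0.00317911] [-1.28317529  1.6161604  -0.90310073] 0.08552849769024963
wrist 597.4141845703125 9.860040664672852 51.49925994873047 0.12479081034021092
scene 593.80859375 5.73493766784668 41.88958740234375 0.12479292235037187
rim 654 ((564.9332275390625, 241.56216430664062), (182.1266632080078, 182.82835388183594), 6.836566925048828)
```

View pics/wrist1.png

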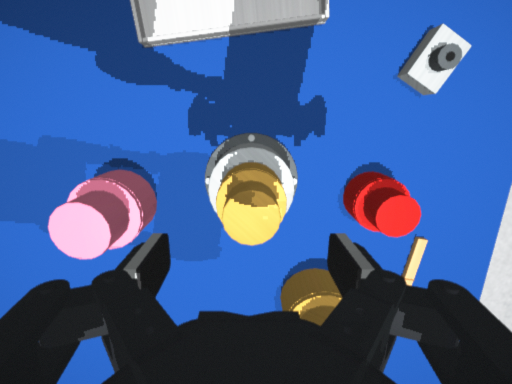

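The wrist view shows the knob at (251,220), centred between the fingers (mid ≈ 249). The scene camera confirms an axis of (0.594, 0.006), and the tray centre is (0.565, 0.242). Descending.

Request:
{"name": "play_rows", "arguments": {
  "motion": [
    [1,[0,0,10],[0,0,0]],
    [1,[0,0,22],[0,0,0]],
    [1,[0,0,34],[0,0,0]],
    [1,[0,0,40],[0,0,0]],
    [1,[0,0,40],[0,0,0]]
  ]
}}

```text
t: 1.08
tool_pos: [0.5913, 0.0063, 0.1187]
orientation: [0.707, 0.707, -0.001, -0.002]
force: [-0.9, 0.2, -0.8]
width: 0.0854
```

Request:
{"name": "play_rows", "arguments": {
  "motion": [
    [1,[0,0,0],[0,0,0]],
    [1,[0,0,0],[0,0,0]],
    [1,[0,0,0],[0,0,0]],
    [1,[0,0,0],[0,0,0]],
    [1,[0,0,0],[0,0,0]]
  ]
}}

```text
t: 1.5
tool_pos: [0.5933, 0.0059, 0.1219]
orientation: [0.707, 0.707, 0.0, 0.0]
force: [0.9, -0.6, 0.3]
width: 0.0852
```

Request:
{"name": "play_rows", "arguments": {
  "motion": [
    [1,[0,0,8],[0,0,0]],
    [1,[0,0,16],[0,0,0]],
    [1,[0,0,22],[0,0,0]],
    [1,[0,0,26],[0,0,0]],
    [1,[0,0,26],[0,0,0]]
  ]
}}

```text
t: 1.92
tool_pos: [0.5918, 0.0062, 0.0934]
orientation: [0.707, 0.707, -0.001, -0.001]
force: [-0.3, 1.1, -0.5]
width: 0.0858
```

Request:
{"name": "play_rows", "arguments": {
  "motion": [
    [0.3,[0,0,0],[0,0,0]],
    [0.1,[0,0,0],[0,0,0]],
    [-0.2,[0,0,0],[0,0,0]],
    [-0.6,[0,0,0],[0,0,0]],
    [-1,[0,0,0],[0,0,0]]
  ],
  "squeeze": 60
}}

```text
t: 2.33
tool_pos: [0.5932, 0.0059, 0.096]
orientation: [0.707, 0.707, 0.0, 0.0]
force: [-1.4, 0.5, 4.3]
width: 0.0408
```

Request:
{"name": "play_rows", "arguments": {
  "motion": [
    [-1,[0,0,0],[0,0,0]],
    [-1,[0,0,0],[0,0,0]],
    [-1,[0,0,0],[0,0,0]],
    [-1,[0,0,0],[0,0,0]],
    [-1,[0,0,0],[0,0,0]]
  ],
  "squeeze": 60
}}

```text
t: 2.75
tool_pos: [0.5932, 0.0059, 0.0956]
orientation: [0.707, 0.707, 0.0, 0.0]
force: [-1.9, 0.8, 5.4]
width: 0.0405
```

Gripped at 41 mm with little lateral force. Pressing now.

Request:
{"name": "play_rows", "arguments": {
  "motion": [
    [-1,[0,0,1],[0,0,0]],
    [-1,[0,0,3],[0,0,0]],
    [-1,[0,0,5],[0,0,0]],
    [-1,[0,0,6],[0,0,0]],
    [-1,[0,0,6],[0,0,0]]
  ],
  "squeeze": 60
}}

```text
t: 3.17
tool_pos: [0.5932, 0.0059, 0.0899]
orientation: [0.707, 0.707, 0.0, 0.0]
force: [-3.3, 0.1, 10.4]
width: 0.0405
```

Request:
{"name": "play_rows", "arguments": {
  "motion": [
    [-1,[0,0,0],[0,0,0]],
    [-1,[0,0,0],[0,0,0]],
    [-1,[0,0,0],[0,0,0]],
    [-1,[0,0,0],[0,0,0]],
    [-1,[0,0,0],[0,0,0]]
  ]
}}

```text
t: 3.58
tool_pos: [0.5932, 0.0059, 0.0901]
orientation: [0.707, 0.707, 0.0, 0.0]
force: [-3.0, 0.2, 9.0]
width: 0.0406
```

Pressed about 5.6 mm at 9 N, consistent with the spring. Turning anticlockwise (negative about tool z).

Request:
{"name": "play_rows", "arguments": {
  "motion": [
    [-1,[0,0,0],[0,0,-0.08]],
    [-1,[0,0,0],[0,0,-0.16]],
    [-1,[0,0,0],[0,0,-0.24]],
    [-1,[0,0,0],[0,0,-0.32]],
    [-1,[0,0,0],[0,0,-0.4]]
  ],
  "squeeze": 70
}}

```text
t: 4.0
tool_pos: [0.5938, 0.0062, 0.0904]
orientation: [0.551, 0.835, 0.001, 0.001]
force: [-2.3, 1.5, 9.3]
width: 0.0401
```

Request:
{"name": "play_rows", "arguments": {
  "motion": [
    [-1,[0,0,0],[0,0,-0.08]],
    [-1,[0,0,0],[0,0,-0.16]],
    [-1,[0,0,0],[0,0,-0.24]],
    [-1,[0,0,0],[0,0,-0.32]],
    [-1,[0,0,0],[0,0,-0.4]]
  ]
}}

```text
t: 4.42
tool_pos: [0.594, 0.0062, 0.0905]
orientation: [0.374, 0.927, 0.001, 0.001]
force: [-2.6, 1.5, 8.5]
width: 0.0403
```

Request:
{"name": "play_rows", "arguments": {
  "motion": [
    [-1,[0,0,0],[0,0,-0.1]],
    [-1,[0,0,0],[0,0,-0.2]],
    [-1,[0,0,0],[0,0,-0.3]],
    [-1,[0,0,0],[0,0,-0.4]],
    [-1,[0,0,0],[0,0,-0.43]]
  ]
}}

```text
t: 4.83
tool_pos: [0.594, 0.0062, 0.0905]
orientation: [0.167, 0.986, 0.0, 0.001]
force: [-1.1, 1.2, 8.6]
width: 0.0404
```

```bash
python3 - <<'E'
from snap import *
s=r.sense(); print(s)
snap('side','side2');snap('scene','scene2')
a=cv2.imread('pics/side2.png')[130:260,180:340];b=cv2.imread('pics/scene2.png')[120:250,180:340]
cv2.imwrite('pics/c2.png',cv2.resize(np.hstack([a,b]),None,fx=2.4,fy=2.4))
E
```

```text
{'t': 4.8333, 'joint_positions': array([-1.93182680e-01,  3.49141304e-01,  1.66230684e+00,  8.88749721e-04,
        1.12776303e+00, -1.42785577e+00]), 'qd': array([-4.90598523e-04,  8.63224902e-04,  1.71423103e-03, -2.56753382e-04,
        4.85896984e-04, -2.72153449e-01]), 'joint_efforts': array([ -0.8344526 , -39.1141355 , -26.90085948,  -0.35375786,
        -0.55030581,  -0.32617771]), 'tool_pos': array([0.59403956, 0.00621514, 0.09048534]), 'orientation': array([1.67458799e-01, 9.85878274e-01, 3.71663270e-04, 1.20045143e-03]), 'force': array([-1.1146768 ,  1.19475383,  8.56174708]), 'wrist_torque': array([ 0.25393276,  0.30848663, -0.08372843]), 'width': 0.040393388148637806}
```

View pics/c2.png

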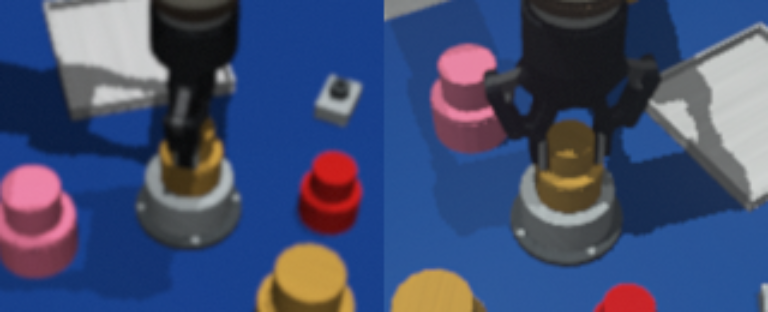

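Both crops show the jaws still on the knob with the cap seated on the pot (cap at c2 (190,165) and (570,185)). The wrist turned 70° with near-zero torque, so there was no slip or stop. I'll test the lift with a small rise.

Request:
{"name": "play_rows", "arguments": {
  "motion": [
    [-1,[0,0,-2],[0,0,0]],
    [-1,[0,0,-5],[0,0,0]],
    [-1,[0,0,-8],[0,0,0]],
    [-1,[0,0,-11],[0,0,0]],
    [-1,[0,0,-12],[0,0,0]]
  ]
}}

```text
t: 5.35
tool_pos: [0.5924, 0.0061, 0.1006]
orientation: [0.17, 0.986, -0.0, -0.001]
force: [-0.1, 0.2, -2.6]
width: 0.0403
```

The force equals the cap's weight, so it's free. Lifting clear.

Request:
{"name": "play_rows", "arguments": {
  "motion": [
    [-1,[0,0,-8],[0,0,0]],
    [-1,[0,0,-18],[0,0,0]],
    [-1,[0,0,-30],[0,0,0]],
    [-1,[0,0,-42],[0,0,0]],
    [-1,[0,0,-50],[0,0,0]]
  ]
}}

```text
t: 5.77
tool_pos: [0.594, 0.0058, 0.154]
orientation: [0.17, 0.986, -0.0, 0.002]
force: [1.4, -0.5, -1.2]
width: 0.0401
```

```bash
python3 - <<'E'
from snap import *
from scipy.spatial.transform import Rotation as R
s=r.sense(); print(s['t'],s['tool_pos'],s['force'])
M=R.from_quat(s['orientation']).as_matrix(); print(M.round(3))
for tgt in [(0.565,0.2415,0.16),]:
    print('shift tool mm',(M.T@(np.array(tgt)-s['tool_pos'])*1000).round(1))
snap('side','side3');snap('scene','scene3')
a=cv2.imread('pics/side3.png')[60:260,160:360];b=cv2.imread('pics/scene3.png')[60:260,180:380]
cv2.imwrite('pics/c3.png',cv2.resize(np.hstack([a,b]),None,fx=2,fy=2))
E
```

```text
5.7667 [0.59401574 0.00580175 0.15395853] [ 1.35507774 -0.49139573 -1.22503465]
[[-0.942  0.334  0.003]
 [ 0.334  0.942 -0.001]
 [-0.003  0.    -1.   ]]
shift tool mm [106.1 212.5  -6.3]
```

View pics/c3.png

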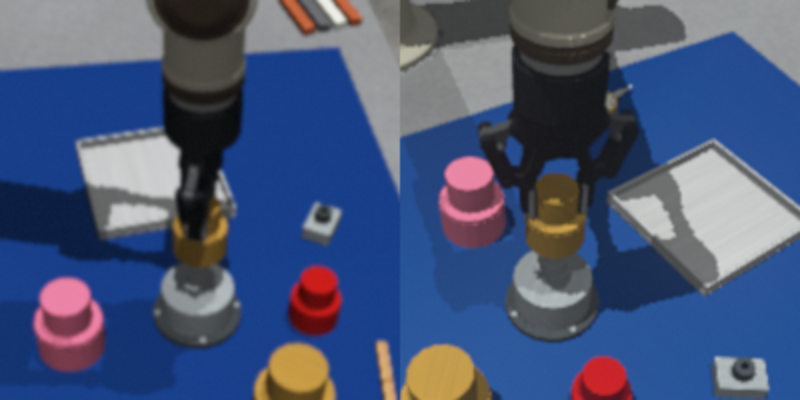

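The side crop (200,235) and scene crop (555,225) show the cap upright in the jaws, clear of the bare neck. Moving over the tray.

Request:
{"name": "play_rows", "arguments": {
  "motion": [
    [-1,[6,12,-2],[0,0,0]],
    [-1,[18,36,-6],[0,0,0]],
    [-1,[32,64,-6],[0,0,0]],
    [-1,[46,92,-6],[0,0,0]],
    [-1,[60,120,-6],[0,0,0]]
  ]
}}

```text
t: 6.28
tool_pos: [0.5755, 0.1411, 0.1567]
orientation: [0.17, 0.985, 0.0, -0.001]
force: [0.8, -0.3, -2.3]
width: 0.0401
```

Request:
{"name": "play_rows", "arguments": {
  "motion": [
    [-1,[14,28,0],[0,0,0]],
    [-1,[26,52,0],[0,0,0]],
    [-1,[36,74,0],[0,0,0]],
    [-1,[43,87,0],[0,0,0]],
    [-1,[46,92,0],[0,0,0]]
  ]
}}

```text
t: 6.7
tool_pos: [0.5627, 0.2436, 0.1566]
orientation: [0.168, 0.986, 0.0, -0.001]
force: [-0.5, -1.1, -2.1]
width: 0.0402
```

Request:
{"name": "play_rows", "arguments": {
  "motion": [
    [-1,[0,0,0],[0,0,0]],
    [-1,[0,0,10],[0,0,0]],
    [-1,[0,0,25],[0,0,0]],
    [-1,[0,0,40],[0,0,0]],
    [-1,[0,0,50],[0,0,0]]
  ]
}}

```text
t: 7.12
tool_pos: [0.5632, 0.2394, 0.1049]
orientation: [0.171, 0.985, -0.001, -0.001]
force: [-1.0, 0.9, -2.9]
width: 0.0399
```

Request:
{"name": "play_rows", "arguments": {
  "motion": [
    [-1,[0,0,5],[0,0,0]],
    [-1,[0,0,12],[0,0,0]],
    [-1,[0,0,20],[0,0,0]],
    [-1,[0,0,25],[0,0,0]],
    [-1,[0,0,25],[0,0,0]]
  ]
}}

```text
t: 7.53
tool_pos: [0.5632, 0.2409, 0.081]
orientation: [0.17, 0.986, -0.0, -0.001]
force: [0.0, 0.0, -3.4]
width: 0.0404
```

Request:
{"name": "play_rows", "arguments": {
  "motion": [
    [-1,[0,0,0],[0,0,0]],
    [-1,[0,0,0],[0,0,0]],
    [-1,[0,0,0],[0,0,0]],
    [-1,[0,0,0],[0,0,0]],
    [-1,[0,0,0],[0,0,0]]
  ]
}}

```text
t: 7.95
tool_pos: [0.5642, 0.2413, 0.0827]
orientation: [0.17, 0.986, 0.0, 0.0]
force: [-0.7, -0.1, -2.2]
width: 0.0402
```

```bash
python3 - <<'E'
from snap import *; from h import *
s=r.sense(); print(s['t'],s['tool_pos'],s['force'],s['orientation'])
snap('side','side4');snap('scene','scene4')
a=cv2.imread('pics/side4.png')[60:260,140:340];b=cv2.imread('pics/scene4.png')[60:260,230:430]
cv2.imwrite('pics/c4.png',cv2.resize(np.hstack([a,b]),None,fx=2,fy=2))
for n in ['scene4','side4']:
    z=load(n);P=cloud(z);hsv=cv2.cvtColor(z['p'],cv2.COLOR_RGB2HSV)
    m=(hsv[...,0]>12)&(hsv[...,0]<30)&(hsv[...,1]>110)&(P[...,1]>.17)&(P[...,1]<.32)&(np.abs(P[...,0]-.565)<.06)
    print(n,m.sum(),np.percentile(P[m],[1,50,99],axis=0).round(4))
E
```

```text
7.95 [0.56419117 0.24133424 0.08272758] [-0.65519661 -0.05406878 -2.23909254] [1.69526499e-01 9.85525559e-01 1.29052843e-04 3.48629333e-04]
scene4 592 [[0.552  0.2118 0.0496]
 [0.5788 0.2294 0.0831]
 [0.5941 0.2588 0.1131]]
side4 374 [[0.5374 0.2107 0.0492]
 [0.5704 0.2212 0.0809]
 [0.5909 0.2551 0.1349]]
```

View pics/c4.png

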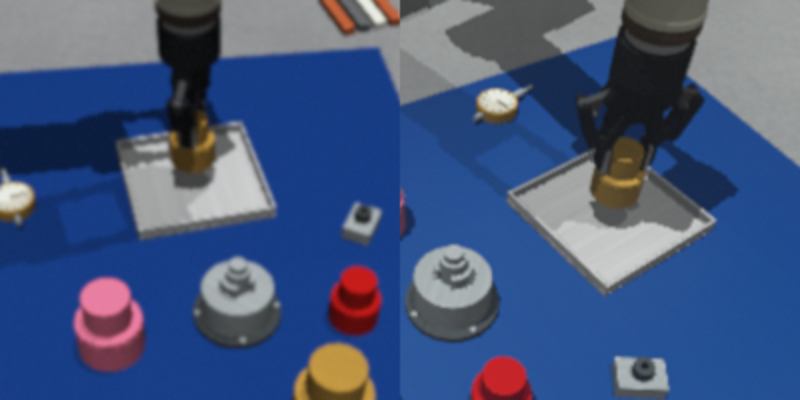

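The cap is upright over the middle of the tray (side crop (192,145), scene crop (620,180)), with its underside about 40 mm above the floor. Lowering.

Request:
{"name": "play_rows", "arguments": {
  "motion": [
    [-1,[0,0,7],[0,0,0]],
    [-1,[0,0,15],[0,0,0]],
    [-1,[0,0,23],[0,0,0]],
    [-1,[0,0,30],[0,0,0]],
    [-1,[0,0,33],[0,0,0]]
  ]
}}

```text
t: 8.47
tool_pos: [0.5626, 0.2409, 0.0471]
orientation: [0.17, 0.986, -0.001, -0.002]
force: [0.3, 0.2, -2.3]
width: 0.0402
```

Request:
{"name": "play_rows", "arguments": {
  "motion": [
    [-1,[0,0,0],[0,0,0]],
    [-1,[0,0,0.5],[0,0,0]],
    [-1,[0,0,1],[0,0,0]],
    [-1,[0,0,2],[0,0,0]],
    [-1,[0,0,3],[0,0,0]]
  ]
}}

```text
t: 8.88
tool_pos: [0.5643, 0.2413, 0.0467]
orientation: [0.17, 0.986, 0.0, 0.0]
force: [-0.2, 0.1, -2.3]
width: 0.0403
```

Request:
{"name": "play_rows", "arguments": {
  "motion": [
    [-1,[0,0,0.5],[0,0,0]],
    [-1,[0,0,1],[0,0,0]],
    [-1,[0,0,1.5],[0,0,0]],
    [-1,[0,0,2],[0,0,0]],
    [-1,[0,0,2],[0,0,0]]
  ]
}}

```text
t: 9.3
tool_pos: [0.5639, 0.2412, 0.0442]
orientation: [0.17, 0.986, -0.0, -0.0]
force: [-0.2, -0.8, -2.1]
width: 0.0403
```

Request:
{"name": "play_rows", "arguments": {
  "motion": [
    [-1,[0,0,0.5],[0,0,0]],
    [-1,[0,0,1],[0,0,0]],
    [-1,[0,0,1.5],[0,0,0]],
    [-1,[0,0,2],[0,0,0]],
    [-1,[0,0,2],[0,0,0]]
  ]
}}

```text
t: 9.72
tool_pos: [0.564, 0.2412, 0.0432]
orientation: [0.17, 0.986, -0.0, 0.0]
force: [-3.3, -0.5, 5.0]
width: 0.0403
```

Request:
{"name": "play_rows", "arguments": {
  "motion": [
    [-1,[0,0,0],[0,0,0]],
    [-1,[0,0,0],[0,0,0]],
    [-1,[0,0,0],[0,0,0]],
    [-1,[0,0,0],[0,0,0]],
    [-1,[0,0,0],[0,0,0]]
  ]
}}

```text
t: 10.13
tool_pos: [0.5641, 0.2412, 0.0432]
orientation: [0.17, 0.986, -0.0, 0.0]
force: [-4.0, -2.0, 5.5]
width: 0.0405
```

The cap is in contact with the floor at the expected height. Releasing.

Request:
{"name": "play_rows", "arguments": {
  "motion": [
    [0.0,[0,0,0],[0,0,0]],
    [0.2,[0,0,0],[0,0,0]],
    [0.4,[0,0,0],[0,0,0]],
    [0.7,[0,0,0],[0,0,0]],
    [1,[0,0,0],[0,0,0]]
  ],
  "squeeze": 20
}}

```text
t: 10.55
tool_pos: [0.564, 0.2412, 0.0422]
orientation: [0.17, 0.986, 0.0, 0.0]
force: [0.7, 0.6, 0.0]
width: 0.0811
```

Request:
{"name": "play_rows", "arguments": {
  "motion": [
    [1,[0,0,0],[0,0,0]],
    [1,[0,0,0],[0,0,0]],
    [1,[0,0,0],[0,0,0]],
    [1,[0,0,0],[0,0,0]],
    [1,[0,0,0],[0,0,0]]
  ]
}}

```text
t: 10.97
tool_pos: [0.5639, 0.2412, 0.0423]
orientation: [0.17, 0.986, -0.0, 0.0]
force: [-0.2, -0.3, -0.0]
width: 0.0854
```

Request:
{"name": "play_rows", "arguments": {
  "motion": [
    [1,[0,0,-8],[0,0,0]],
    [1,[0,0,-20],[0,0,0]],
    [1,[0,0,-35],[0,0,0]],
    [1,[0,0,-50],[0,0,0]],
    [1,[0,0,-65],[0,0,0]]
  ]
}}

```text
t: 11.38
tool_pos: [0.5644, 0.2413, 0.1095]
orientation: [0.17, 0.986, 0.0, 0.001]
force: [-0.3, 0.6, -0.3]
width: 0.0859
```

Request:
{"name": "play_rows", "arguments": {
  "motion": [
    [1,[0,0,-15],[0,0,0]],
    [1,[0,0,-35],[0,0,0]],
    [1,[0,0,-55],[0,0,0]],
    [1,[0,0,-70],[0,0,0]],
    [1,[0,0,-75],[0,0,0]]
  ]
}}

```text
t: 11.8
tool_pos: [0.5659, 0.2417, 0.1871]
orientation: [0.17, 0.986, 0.001, 0.003]
force: [0.2, -0.3, 0.8]
width: 0.0854
```

Request:
{"name": "play_rows", "arguments": {
  "motion": [
    [1,[0,0,0],[0,0,0]],
    [1,[0,0,0],[0,0,0]],
    [1,[0,0,0],[0,0,0]],
    [1,[0,0,0],[0,0,0]],
    [1,[0,0,0],[0,0,0]]
  ]
}}

```text
t: 12.22
tool_pos: [0.5633, 0.241, 0.1811]
orientation: [0.17, 0.986, -0.0, -0.001]
force: [0.8, -0.1, 0.0]
width: 0.0852
```

```bash
python3 - <<'E'
from snap import *; from h import *
s=r.sense(); print(s['t'],s['tool_pos'],s['force'],s['width'])
snap('side','side5');snap('scene','scene5')
a=cv2.imread('pics/side5.png')[60:260,140:340];b=cv2.imread('pics/scene5.png')[60:260,230:430]
cv2.imwrite('pics/c5.png',cv2.resize(np.hstack([a,b]),None,fx=2,fy=2))
for n in ['scene5','side5']:
    z=load(n);P=cloud(z);hsv=cv2.cvtColor(z['p'],cv2.COLOR_RGB2HSV)
    m=(hsv[...,0]>12)&(hsv[...,0]<30)&(hsv[...,1]>110)&(P[...,1]>.17)&(P[...,1]<.32)&(np.abs(P[...,0]-.565)<.06)
    Q=P[m];T=Q[Q[:,2]>np.percentile(Q[:,2],97)-.008];c,rad=cv2.minEnclosingCircle((T[:,:2]*1000).astype(np.float32))
    n_=np.linalg.lstsq(np.c_[T[:,:2]-T[:,:2].mean(0),np.ones(len(T))],T[:,2],rcond=None)[0]
    print(n,m.sum(),'top z',np.median(T[:,2]),c,2*rad,'slope',n_[:2])
E
```

```text
12.2167 [0.56328539 0.2410409  0.18105269] [ 0.77914889 -0.0837891   0.04047162] 0.08517989487830877
scene5 601 top z 0.07178021109542781 (564.917724609375, 239.08099365234375) 42.251834869384766 slope [-0.02746089  0.03543983]
side5 489 top z 0.07488422170080755 (555.32666015625, 244.0191192626953) 60.02241134643555 slope [-3.02550525  0.21831072]
```

View pics/c5.png

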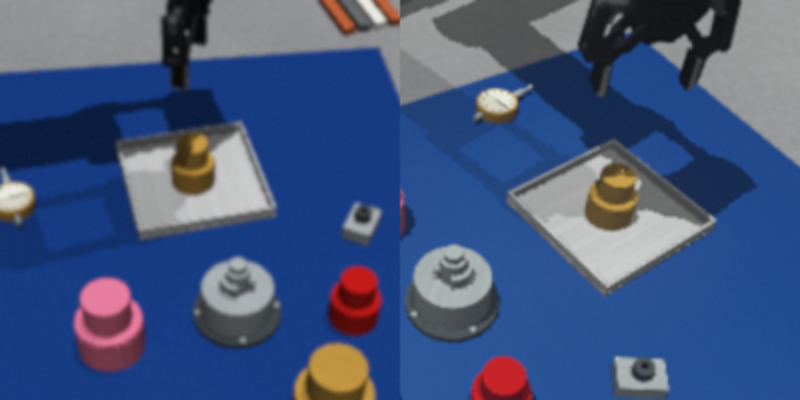

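The cap stands upright mid-tray (side crop (193,165), scene crop (612,195)). Its knob top is at z≈0.072, as expected for 4 + 66 mm plus the 2 mm bias. The gripper is clear, so I'm handing in.

```bash
python3 -c "
from plant import r
print(r.sign_off())"
```

```text
the job is handed in; nothing more can be done
None
```

I opened the pot with the stepped brass cap and set the cap down upright near the middle of the tray. I handed the job in at about 12.3 s; no verdict is reported.

- **Opening:** I gripped the knob at 41 mm, pressed it about 5.6 mm (9 N) and turned it 70° anticlockwise while pressed. It lifted with only its own weight, so it was free.
- **Set-down:** I lowered the cap until it touched the tray floor (about 5 N), then released it and raised the gripper clear.
- **Last checks:** In the scene camera the knob's top is at z = 0.072 m, centred at (0.565, 0.239) and level within about 3°. The tray's centre is at about (0.565, 0.242). The fingers are over 100 mm above their release height, with no contact force.
- **Disagreement:** The side camera's circle and slope fit on the cap was unusable: it gave 60 mm across for the 42 mm knob and an impossible slope. I think this is mixed edge pixels or the shadow across the knob. Its picture and the height it gave (0.075 m, 2–4 mm high like its other readings) agree with an upright cap.

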